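Dock the spare drill battery in the free charger bay and shut the splash covers

TASK

One of the two bays of the sloping battery charger is free (an empty bay shows its orange terminal guard). Set the loose battery down in that bay, flat on the bay floor with its copper terminals at the low, front end; lower it in gently rather than drop it, and then slide both clear splash covers fully shut over the two bays. Do not shift the battery that is already charging or disturb anything else on the trolley.

Things in the scene. Friction and masses are not known exactly. Their poses are not given: they have to be found in the camera images.
- charger: fixed white battery charger, 356 (y) x 195 (x) x 155 mm high; origin at table level, x towards its high back, y to its left seen from its low front, which is turned away from the robot. Its face slopes 30 degrees: low front edge at charger (-0.085, any y, 0.060) m, rising 186 mm along (cos30, 0, sin30); outward normal (-sin30, 0, cos30). 8 mm high rails run along y below and above the two bays
- bay_left (a point): centre of the floor of the left (+y) bay, at charger (0.0285, 0.044, 0.0493) m. A bay is 126 mm long up the slope, 80 mm wide along y and 66 mm deep along the face's normal, its flat floor parallel to the face; an 8 mm wall parts the two bays
- bay_right (a point): the same for the right (-y) bay, at charger (0.0285, -0.044, 0.0493) m
- cover_left (a joint): left splash cover, a clear plate 136 (up the slope) x 86 (y) x 4 mm with red edges, upper surface 6 mm above the charger's face; slides along the charger's y, in m: 0 = fully shut over the left bay, grows as it opens to the left (+y) over the vented side deck, to 0.086; the bay is wholly clear from 0.083. Drags with about 2.5 N, stays where it is left
- cover_right (a joint): right splash cover, the same, mirrored: 0 = fully shut over the right bay, opens to the right (charger -y) to 0.086
- pull_left (a point): middle of the left cover's red pull, a straight rib standing square on the middle of the cover: 60 mm long up the slope, 12 mm wide along y, 24 mm high along the face's normal; the point is 12 mm above the cover's upper surface and 12 mm below the rib's top; moves with the cover
- pull_right (a point): the same point on the right cover's red pull
- guard: fixed orange terminal guard, a 1 mm plate on the floor of the free bay, whichever that is; its origin is on the bay floor within 3 mm of the centre; its frame slopes with the bay: x up the slope, y as the charger's, z along the face's normal. The battery sits over it; it is not in the way
- battery: loose drill battery, 0.3 to 0.6 kg, flat on the table: black body 120 (x) x 72 (y) x 34 mm high; on it a red grip rib 76 long (x -0.028 to 0.048 m) x 26 wide (y) x 24 mm high; origin at the centre of the underside; copper terminals on top at the -x end. In the bay its +x points up the slope. Only 27 mm from rib to each bay side wall: do not open the fingers wide there
- battery_terminals (a point): middle of the battery's four copper terminal strips, at battery (-0.046, 0, 0.035) m
- docked_battery: an identical battery that is already charging in one of the two bays; origin at the centre of its underside, on the bay floor
- drill: red and black cordless drill without battery, lying on its side, 175 x 150 x 56 mm high; leave alone
- bone: white model bone, 195 mm long, 40 mm high, lying; leave alone
- clamp: black and red trigger clamp, lying, 160 x 150 x 32 mm; leave alone
- dish: rectangular steel dish 110 x 200 x 42 mm; leave alone
- bottle: brown bottle standing, 62 mm diameter, 165 mm high; leave alone
- carton: paper carton with green band 75 x 55 x 45 mm; leave alone
- gallipot: small steel cup, 72 mm diameter, 50 mm high; leave alone
- driver: blue-handled screwdriver, lying, 175 mm long, 28 mm high; leave alone
Not all that is in view belongs to the job. Leave any yellow look-alike of the battery alone.

How it is judged:
By the outcome, as a careful person would: the job done as asked, in the order asked, and still so for the second after the job is handed in, with the robot touching nothing.
It also fails if it takes over 72 s, if anything falls off the work surface, if the arm or the gripper's body presses on something with over 40 N, if the wrist force passes 120 N, or if a joint passes its speed limit or range.

ROBOT

A 6-joint arm with a two-finger parallel gripper is mounted at the origin on the work surface. World frame = base frame: x ahead of the robot, y to its left, z up, the work surface at z = 0. Lengths are in mm, angles in rad, forces in N, time in s.
With the tool pointing down it reaches from about 325 to 875 mm from the base axis. Payload 4.4 kg.
Tool frame: the origin (TCP) lies at the very end of the fingers, on their centre line; the grasp point (between the pads) lies 19 mm behind it (bot.pinch_z is the distance from the TCP to the grasp point, in mm); z points along the fingers, y is the line along which they close (so a half turn about z gives the same grasp; the last joint's range is limited). The gripper opens to 85 mm and grips with 20 to 120 N. Pads are 22 mm wide; open, the fingers measure 114 mm over their backs; the gripper's body (76 mm by 85 mm) begins 54 mm behind the grasp point. The pads swing forward as they close: fully open they stand 13 mm farther back than shut.
Start: joints at [-1.353, 0.207, 1.542, -0, 1.393, -0.15], TCP at [206.737, -536.551, 231.282] pointing down, gripper open.
Joint ranges: [-2.73, 2.73], [-0.86, 2.22], [0.23, 2.46], [-1.11, 4.25], [0.08, 2.63], [-2.82, 2.82]. Speed limits (rad/s): [2.79, 2.79, 3.14, 3.14, 3.14, 3.14].

INTERFACE

Orientations are given as a unit quaternion [w, x, y, z].
In Python, from rig import bot gives the robot as it stands.
- The arm moves only by the tool servo_tool, never from a script. Its argument "steps" is one flat list of numbers, 7 for each row, row after row: the shift along the tool's x, y, z in m, then the turn, a rotation vector about the tool's x, y, z in degrees, then the gripper's target within -1 to 1 (fully open at 1, half-way at 0, shut at -1). In form: [dx, dy, dz, wx, wy, wz, grip, dx, dy, dz, wx, wy, wz, grip, ...]. A call has 1 to 20 rows; each row shifts and turns the commanded pose from where the row before left it, along the tool's axes as they then stand; what a row does not reach is not made up. A row lasts 1/10 s, in which the tool goes at most 50 mm and 8.59 degrees, less where a joint would pass 70% of its speed; a pose out of reach is approached as far as the arm can. A call with a gripper value outside its range is refused whole. The fingers move at their own pace and stop on an object; "grip_force" is the grip in N (left out, the last holds). Time passes only in rows, so rows that do not move let the fingers close. It gives the time, the measured TCP pose, the force, the opening and the grip force at its end, in the units of the state.
- bot.get_state(): the state, without advancing time (a new reading comes with each control period).
- bot.get_image(name): name is "side" or "top"; returns a dict with "pixels" (400x640x3 uint8, red, green, blue), "range_z" (400x640 float32, mm along the optical axis (not along the pixel's ray), 0 where there is no reading), "intrinsics" (3x3 intrinsics, pixels), "extrinsics" (4x4, takes a point from world to camera coordinates). Camera axes: x right, y down, z forward; pixel columns grow to the right and rows downward; lengths in mm; the calibration is good to about 2 mm. A picture is of the moment at which its call begins.
- bot.sign_off(): hands the job in; it is judged then, once.
The state is a dict: "clock": time; "joint_positions": joint angles; "qd": joint speeds; "joint_efforts": joint torques, N m; "ee_pos": TCP position; "tool_rot": TCP orientation; "force": force on the tool from outside, world axes, zero at the start; "torque": the same for the moment, N m; "width": finger opening in mm; "grip_force": force on a finger pad.
Only numpy, scipy, OpenCV 4.12 (cv2) and the standard library are available. Lean on these libraries where they do the work, as an engineer would, in place of code of your own. Each camera call takes 0.05 s, during which the arm holds its last target. There are 200 camera calls.

## Working session

There is one attempt and no reset: what is moved stays moved. The work goes in short steps, Python scripts to look and compute and a tool call to move; the robot and the scene stay as the last step left them, time stands still between calls to the robot, and variables do not carry over. Pictures are saved under pics/ and viewed, at most 10 in all, crops included, and the job is handed in when it is done.

Besides the shell and the picture viewer there is one more tool, called after ">>>" as a command line: name --argument value ..., lists and objects as JSON in quotes. servo_tool: Moves the arm, as the interface text tells. Its arguments: {"type":"object","properties":{"steps":{"type":"array","items":{"type":"number"}},"grip_force":{"type":"number"}},"required":["steps"]}

```bash
mkdir -p pics; ls; python3 - <<'E'
from rig import bot
import cv2,numpy as np
for n in("top","side"):
    d=bot.get_image(n); cv2.imwrite(f"pics/{n}0.png",d["pixels"][:,:,::-1]); np.savez(f"{n}0.npz",**d)
    print(n,d["intrinsics"].tolist(),np.round(d["extrinsics"],3).tolist())
print(bot.get_state())
E
```

```text
pics
top [[480.0761379016968, 0.0, 319.39214613986144], [0.0, 480.0761379016968, 197.72097316206785], [0.0, 0.0, 1.0]] [[0.019, -1.0, 0.005, -29.706], [-0.997, -0.019, -0.07, 450.498], [0.07, -0.003, -0.998, 1388.432], [0.0, 0.0, 0.0, 1.0]]
side [[369.08550052095694, 0.0, 320.2814604805119], [0.0, 369.08550052095694, 195.584634071115], [0.0, 0.0, 1.0]] [[-0.728, -0.686, -0.0, 326.018], [-0.531, 0.563, -0.633, 296.638], [0.435, -0.461, -0.774, 1127.005], [0.0, 0.0, 0.0, 1.0]]
{'clock': 0.1, 'joint_positions': array([-1.35353062e+00,  2.07338886e-01,  1.54282927e+00, -1.92043041e-05,
        1.39350224e+00, -1.50485404e-01]), 'qd': array([-0.00096722, -0.00274498, -0.00210687,  0.00115748, -0.00034064,
       -0.00130151]), 'joint_efforts': array([ 5.46323008e-05, -3.84084749e+01, -2.92549324e+01, -3.57269237e-04,
        4.74934044e-03,  4.71035989e-06]), 'ee_pos': array([ 206.56372403, -535.87521225,  230.23092571]), 'tool_rot': array([-1.03797757e-03,  9.83141624e-01,  1.82842738e-01, -4.41262556e-05]), 'force': array([ 0.44272268, -0.60883748, -0.95052333]), 'torque': array([-0.00313799, -0.06171247,  0.0036462 ]), 'grip_force': 0.0, 'width': 85.44726148296974}
```

View pics/top0.png

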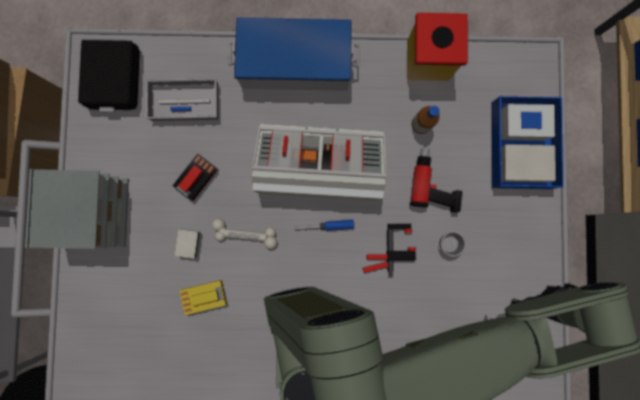

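View pics/side0.png

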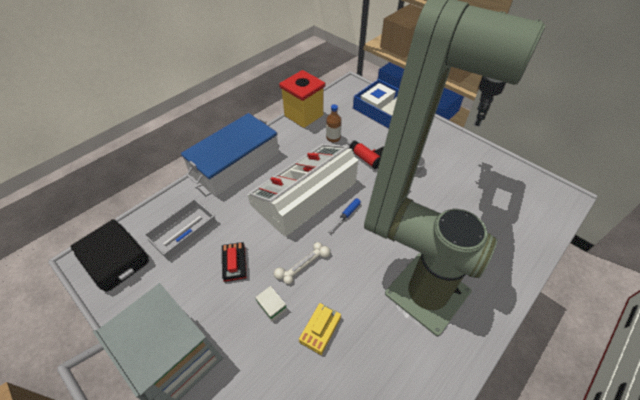

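```bash
cat > h.py <<'E'
import numpy as np
def px2w(d,u,v,r=1):
    """world point at pixel from depth"""
    u0,v0=int(round(u)),int(round(v))
    p=d["range_z"][v0-r:v0+r+1,u0-r:u0+r+1]; z=np.median(p[p>0])
    K=d["intrinsics"]; E=d["extrinsics"]
    c=np.array([(u-K[0,2])/K[0,0]*z,(v-K[1,2])/K[1,1]*z,z])
    return E[:3,:3].T@(c-E[:3,3])
def w2px(d,p):
    E=d["extrinsics"];c=E[:3,:3]@np.asarray(p).T+E[:3,3:4] if np.ndim(p)>1 else E[:3,:3]@p+E[:3,3]
    q=d["intrinsics"]@c; return (q[:2]/q[2]).T
E
python3 - <<'E'
import cv2,numpy as np
im=cv2.imread("pics/top0.png")
a=cv2.resize(im[115:205,245:395],None,fx=5,fy=5,interpolation=cv2.INTER_CUBIC)
b=cv2.resize(im[145:205,165:225],None,fx=5,fy=5,interpolation=cv2.INTER_CUBIC)
cv2.imwrite("pics/cropA.png",a);cv2.imwrite("pics/cropB.png",b)
E
```

```text
(no output)
```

View pics/cropA.png

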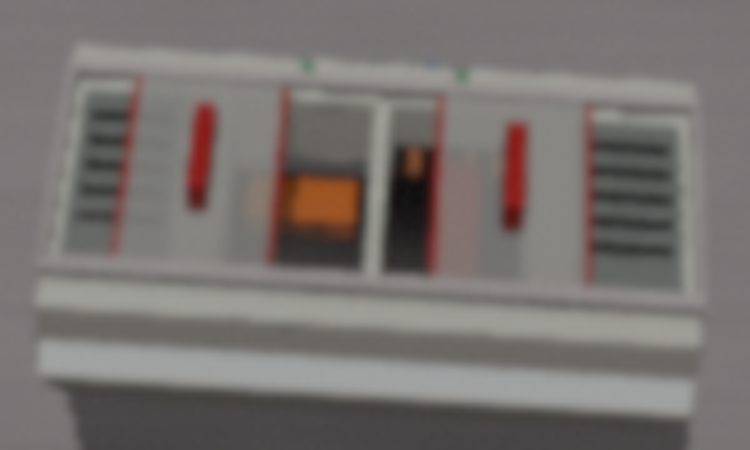

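View pics/cropB.png

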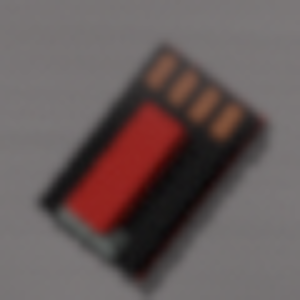

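```bash
cat > fit.py <<'E'
import numpy as np
from h import *
from scipy.optimize import least_squares
T=dict(np.load("top0.npz")); S=dict(np.load("side0.npz"))
def cloud(d):
    v,u=np.mgrid[0:400,0:640]; z=d["range_z"]; K=d["intrinsics"];E=d["extrinsics"]
    c=np.stack([(u-K[0,2])/K[0,0]*z,(v-K[1,2])/K[1,1]*z,z],-1)
    return (c-E[:3,3])@E[:3,:3], z>0
if __name__=="__main__":
    P,ok=cloud(T)
    for n,(x,y) in dict(lowL=(75,48),lowR=(696,88),pullL=(203,115),pullL2=(197,190),pullR=(516,135),pullR2=(511,215),rail=(370,285),back=(370,360),face=(370,180),cov=(170,230)).items():
        print(n,px2w(T,245+x/5,115+y/5,0).round(1))
    for n,(x,y) in dict(term=(195,95),rib0=(165,120),rib1=(95,210),c1=(165,45),c2=(265,122),c3=(42,200),c4=(138,278)).items():
        print(n,px2w(T,165+x/5,145+y/5,0).round(1))
    for nm,d in (("T",T),("S",S)):
        P,ok=cloud(d); Q=P[ok]
        m=(abs(Q[:,0]-620)<160)&(abs(Q[:,1]+20)<220)&(Q[:,2]>40)
        Q=Q[m]; print(nm,len(Q),Q.min(0),Q.max(0)); np.save(f"ch{nm}.npy",Q)
E
python3 fit.py
```

```text
lowL [654.2 152.8  60.5]
lowR [ 6.509e+02 -2.113e+02 -6.000e-01]
pullL [603.7  73.9 128.3]
pullL2 [560.7  75.3 140. ]
pullR [596.4 -96.2 126.8]
pullR2 [550.6 -93.4 139. ]
rail [509.5 -18.4 154.2]
back [472.4 -19.2 124. ]
face [573.9 -17.4 104.8]
cov [539.8  89.8 133.2]
term [541.7 315.8  30.9]
rib0 [523.7 326.5  55.4]
rib1 [470.8 362.4  62.6]
c1 [570.  333.2  35.1]
c2 [530.2 280.5   3.1]
c3 [478.8 402.2  30.7]
c4 [436.3 352.5   2.1]
T 9168 [ 460.01057548 -200.13858712   40.00187352] [779.99622028 199.97217344 158.71602167]
S 4908 [ 460.01250273 -204.14801288   40.02857542] [779.99598737 199.67801555 156.75947407]
```

```bash
cat > fit2.py <<'E'
import numpy as np
from fit import *
from scipy.optimize import least_squares
def toC(Q,p):  # world -> charger; x axis at yaw
    c,s=np.cos(p[2]),np.sin(p[2]); d=Q[:,:2]-p[:2]
    return np.c_[d@[c,s],d@[-s,c],Q[:,2]]
def face(C): # s up slope from low edge, y, n
    r=np.c_[C[:,0]+85,C[:,2]-60]; k=np.sqrt(3)/2
    return np.c_[r@[k,.5],C[:,1],r@[-.5,k]]
def cW(q,p):
    c,s=np.cos(p[2]),np.sin(p[2]); q=np.asarray(q,float)
    return np.array([p[0]+c*q[0]-s*q[1],p[1]+s*q[0]+c*q[1],q[2]])
if __name__=="__main__":
    Q=np.load("chT.npy"); p=np.array([585,-17,np.pi-0.04])
    for it in range(6):
        F=face(toC(Q,p)); 
        # covers' tops at n=6 (s 25..160), both sides; yaw & x from them
        m=(abs(F[:,2]-6)<5)&(F[:,0]>20)&(F[:,0]<170)&(abs(F[:,1])>45)&(abs(F[:,1])<125)
        r=least_squares(lambda a:face(toC(Q[m],[a[0],p[1],a[1]]))[:,2]-6,[p[0],p[2]],loss="soft_l1")
        p[0],p[2]=r.x
        e=[]
        for s in (50,75,100,125,150):
            b=F[(abs(F[:,0]-s)<8)&(abs(F[:,2])<9)][:,1]; e.append((b.min(),b.max()))
        e=np.median(e,0); 
        dy=e.mean(); p[:2]+=dy*np.array([-np.sin(p[2]),np.cos(p[2])])
    print(p,np.degrees(p[2]),m.sum(),np.std(r.fun),e)
    np.save("p.npy",p)
    for nm in "TS":
        F=face(toC(np.load(f"ch{nm}.npy"),p)); k=(F[:,2]>20)&(F[:,2]<36)&(F[:,0]>40)&(F[:,0]<150)&(abs(F[:,1])<170)
        for sg in(1,-1):
            g=F[k&(F[:,1]*sg>0)]; print(nm,sg,len(g),g.mean(0).round(1),g.min(0).round(1),g.max(0).round(1))
        k=(abs(F[:,1])<4)&(F[:,2]>-10); g=F[k]
        print("wall",np.c_[np.arange(0,190,20),[np.median(g[abs(g[:,0]-s)<10][:,2]) if (abs(g[:,0]-s)<10).any() else 0 for s in range(0,190,20)]].round(1).tolist())
    # reproject check
    for q in [(-85,178,60),(-85,-178,60),(76,178,153),(76,-178,153),(0,0,109)]:
        t=w2px(T,cW(q,p)); print(q,((t-[245,115])*5).round(0), w2px(S,cW(q,p)).round(1))
E
python3 fit2.py
```

```text
[567.24942719 -19.91800333   3.09723726] 177.45862308188927 2063 2.20945627299853 [-177.25768953  177.26232379]
T 1 85 [97.2 74.1 29.4] [67.  68.8 20.1] [126.1  80.5  35. ]
T -1 89 [ 99.3 -96.   28.9] [  64.4 -102.1   20.2] [127.4 -90.2  34.6]
wall [[0.0, -2.2], [20.0, 7.1], [40.0, 0.1], [60.0, -1.1], [80.0, 0.0], [100.0, -0.6], [120.0, 0.7], [140.0, 0.3], [160.0, 5.9], [180.0, -1.1]]
S 1 46 [100.8  74.4  26.4] [66.9 69.1 20.1] [126.9  83.   30.7]
S -1 48 [101.6 -96.4  27.2] [  66.3 -101.4   20.1] [128.3 -86.8  31.5]
wall [[0.0, 0.0], [20.0, 4.3], [40.0, -1.5], [60.0, -2.1], [80.0, -2.3], [100.0, -3.6], [120.0, -2.6], [140.0, -0.5], [160.0, 7.7], [180.0, -1.2]]
(-85, 178, 60) [694.  77.] [319.1 145.6]
(-85, -178, 60) [73. 38.] [246.3 194.2]
(76, 178, 153) [702. 341.] [350.6 148.7]
(76, -178, 153) [ 30. 298.] [272.9 203.8]
(0, 0, 109) [374. 191.] [299.5 171.5]
```

```bash
cat > batt.py <<'E'
from fit2 import *
import cv2
for nm,d in(("T",T),("S",S)):
    P,ok=cloud(d); Q=P[ok]
    m=(abs(Q[:,0]-505)<110)&(abs(Q[:,1]-342)<100)
    R=Q[m]; t=R[abs(R[:,2])<10]; print(nm,"table",np.median(t[:,2]).round(2))
    for lo,hi in((22,46),(46,70)):
        g=R[(R[:,2]>lo)&(R[:,2]<hi)]; g=g[np.hypot(*(g[:,:2]-[505,342]).T)<80]
        a=cv2.minAreaRect(g[:,:2].astype(np.float32)); print(lo,len(g),np.median(g[:,2]).round(1),g[:,:2].mean(0).round(1),np.round(a[0],1),np.round(a[1],1),a[2])
    C=toC(Q,np.load("p.npy")); t=C[(abs(C[:,0])<140)&(C[:,0]<-105)&(abs(C[:,1])<150)]; print("table near charger",np.median(t[:,2]).round(2))
    # red rib / copper by colour
    h=cv2.cvtColor(d["pixels"],cv2.COLOR_RGB2HSV); 
    u=np.zeros((400,640),bool); M=ok&(abs(P[...,0]-505)<110)&(abs(P[...,1]-342)<100)
    red=M&((h[...,0]<4)|(h[...,0]>174))&(h[...,1]>150)&(h[...,2]>110); cop=M&(h[...,0]>=5)&(h[...,0]<20)&(h[...,1]>90)&(h[...,2]>90)
    for n,k in(("red",red),("cop",cop)):
        g=P[k]; g=g[g[:,2]>(46 if n=="red" else 20)]; a=cv2.minAreaRect(g[:,:2].astype(np.float32)); print(n,len(g),g.mean(0).round(1),np.round(a[0],1),np.round(a[1],1),a[2])
E
python3 batt.py
```

```text
T table 0.44
22 792 34.6 [506.1 337.6] [504.8 342.4] [ 74.5 119.9] 53.876468658447266
46 263 57.9 [496.6 347.9] [497.1 348.7] [27.8 75.6] 54.63227844238281
table near charger 0.49
red 228 [497.1 349.1  58.3] [497.1 349.3] [26.8 73.9] 52.73645782470703
cop 80 [541.  315.5  36. ] [542.2 316.3] [56.8 18.5] 54.45616912841797
S table 0.6
22 609 34.3 [497.9 344.1] [504.2 340.4] [ 72.  123.1] 52.255714416503906
46 200 58.0 [493.6 348.5] [497.5 345.4] [24.6 80.9] 51.98710250854492
table near charger 1.44
red 181 [494.  349.   58.1] [497.6 345.4] [24.6 80.6] 52.20008850097656
cop 72 [542.6 314.2  36. ] [539.3 317.7] [58.5 28.5] 51.86212921142578
```

```bash
cat > mv.py <<'E'
from fit2 import cW
import numpy as np, json
from scipy.spatial.transform import Rotation as R
P=np.array([563.7,-20.6,np.radians(177.46)])
def bay(s,y,n): # face coords -> world
    k=np.sqrt(3)/2
    return cW((-85+s*k-n*.5,y,60+s*.5+n*k),P)
def rot(yaw,tilt=0): # tool x at yaw (deg) horizontal, z down, then tool x raised by tilt (deg)
    c,s=np.cos(np.radians(yaw)),np.sin(np.radians(yaw))
    M=R.from_matrix(np.array([[c,s,0],[s,-c,0],[0,0,-1]]))
    return M*R.from_rotvec([0,-np.radians(tilt)*-1,0]) if (M*R.from_rotvec([0,np.radians(tilt),0])).as_matrix()[2,0]>=0 else M*R.from_rotvec([0,-np.radians(tilt),0])
BR=rot(177.46,30)
def now():
    from rig import bot
    s=bot.get_state(); return s["ee_pos"],R.from_quat(s["tool_rot"][[1,2,3,0]])
def plan(pts,start=None):
    """pts: list of (pos,R,nrows,grip); linear; prints rounded rows"""
    p,r=start or now()
    for q,r1,n,g in pts:
        p0,r0=p,r; out=[]
        for i in range(1,n+1):
            pt=p0+(q-p0)*i/n; w=(r0.inv()*r1).as_rotvec(); rt=r0*R.from_rotvec(w*i/n)
            d=r.inv().apply(pt-p)/1000; t=np.degrees((r.inv()*rt).as_rotvec())
            d=d.round(3); t=t.round(1); out.append([*(float(x) for x in d+0.),*(float(x) for x in t+0.),g])
            p=p+r.apply(d)*1000; r=r*R.from_rotvec(np.radians(t))
        same=all(o==out[0] for o in out)
        print(n,"x",out[0]) if same else print(json.dumps(sum(out,[])).replace(" ",""))
    print("end",np.round(p,1))
E
python3 - <<'E'
from mv import *
print(BR.as_matrix().round(3)); print(bay(93,-66,14),bay(93,-44,-66),cW((28.5,-44,49.3),P))
plan([(np.array([560,45,300.]),rot(177.46,0),19,-1)])
print(now()[0])
plan([(bay(93,-66,80),BR,8,-1),(bay(93,-66,14),BR,4,-1)],start=(np.array([560,45,300.]),rot(177.46,0)))
E
```

```text
[[-0.865  0.044 -0.5  ]
 [ 0.038  0.999  0.022]
 [ 0.5    0.    -0.866]]
[578.07329035  44.82730175 118.62435565] [537.13761874  24.62158994  49.34232335] [537.17794164  24.6198012   49.3       ]
[0.028,-0.022,-0.004,0.0,0.0,-8.2,-1,0.032,-0.017,-0.003,0.0,0.0,-8.3,-1,0.033,-0.013,-0.004,0.0,0.0,-8.2,-1,0.035,-0.008,-0.003,0.0,0.0,-8.2,-1,0.036,-0.003,-0.004,0.0,0.0,-8.3,-1,0.035,0.002,-0.004,0.0,0.0,-8.2,-1,0.035,0.007,-0.003,0.0,-0.1,-8.2,-1,0.034,0.013,-0.004,0.0,0.0,-8.2,-1,0.032,0.016,-0.004,0.0,0.0,-8.3,-1,0.028,0.022,-0.003,0.0,0.0,-8.2,-1,0.026,0.025,-0.004,0.0,0.0,-8.2,-1,0.021,0.028,-0.004,0.0,0.0,-8.3,-1,0.018,0.032,-0.003,0.0,0.0,-8.2,-1,0.012,0.033,-0.004,0.0,0.0,-8.2,-1,0.008,0.035,-0.004,0.0,0.0,-8.3,-1,0.002,0.036,-0.003,0.0,0.0,-8.2,-1,-0.002,0.036,-0.004,0.0,0.0,-8.2,-1,-0.008,0.035,-0.004,0.0,0.0,-8.3,-1,-0.012,0.033,-0.003,0.0,-0.1,-8.2,-1]
end [559.8  44.8 299.5]
[ 206.56372403 -535.87521225  230.23092571]
[-0.006,0.0,0.016,0.0,3.8,0.0,-1,-0.008,0.0,0.015,0.0,3.7,0.0,-1,-0.008,0.0,0.014,0.0,3.8,0.0,-1,-0.009,0.0,0.014,0.0,3.7,0.0,-1,-0.011,0.0,0.013,0.0,3.8,0.0,-1,-0.011,0.0,0.013,0.0,3.7,0.0,-1,-0.012,0.001,0.012,0.0,3.8,0.0,-1,-0.012,0.0,0.011,0.0,3.7,0.0,-1]
[0.0,0.0,0.017,0.0,0.0,0.0,-1,0.0,0.0,0.016,0.0,0.0,0.0,-1,0.0,0.0,0.017,0.0,0.0,0.0,-1,0.0,0.0,0.016,0.0,0.0,0.0,-1]
end [578.1  45.2 118.8]
```

>>> servo_tool --steps '[0.028, -0.022, -0.004, 0, 0, -8.2, -1, 0.032, -0.017, -0.003, 0, 0, -8.3, -1, 0.033, -0.013, -0.004, 0, 0, -8.2, -1, 0.035, -0.008, -0.003, 0, 0, -8.2, -1, 0.036, -0.003, -0.004, 0, 0, -8.3, -1, 0.035, 0.002, -0.004, 0, 0, -8.2, -1, 0.035, 0.007, -0.003, 0, -0.1, -8.2, -1, 0.034, 0.013, -0.004, 0, 0, -8.2, -1, 0.032, 0.016, -0.004, 0, 0, -8.3, -1, 0.028, 0.022, -0.003, 0, 0, -8.2, -1, 0.026, 0.025, -0.004, 0, 0, -8.2, -1, 0.021, 0.028, -0.004, 0, 0, -8.3, -1, 0.018, 0.032, -0.003, 0, 0, -8.2, -1, 0.012, 0.033, -0.004, 0, 0, -8.2, -1, 0.008, 0.035, -0.004, 0, 0, -8.3, -1, 0.002, 0.036, -0.003, 0, 0, -8.2, -1, -0.002, 0.036, -0.004, 0, 0, -8.2, -1, -0.008, 0.035, -0.004, 0, 0, -8.3, -1, -0.012, 0.033, -0.003, 0, -0.1, -8.2, -1, 0, 0, 0, 0, 0, 0, -1]' --grip_force 40

```text
clock: 2.1
ee_pos: [561.1, 47.8, 299.3]
tool_rot: [0.001, 0.019, 1.0, -0.0]
force: [1.1, -0.7, 0.3]
width: 0.1
grip_force: 0.0
```

```bash
python3 - <<'E'
from mv import *
plan([(bay(93,-66,80),BR,8,-1)]); print(now()[0])
E
```

```text
[-0.006,0.0,0.015,0.0,3.8,0.0,-1,-0.008,-0.001,0.015,0.0,3.7,0.1,-1,-0.008,0.0,0.015,0.0,3.8,0.0,-1,-0.009,0.0,0.014,-0.1,3.7,0.1,-1,-0.01,-0.001,0.013,0.0,3.8,0.0,-1,-0.011,0.0,0.013,0.0,3.8,0.1,-1,-0.011,0.0,0.012,0.0,3.7,0.0,-1,-0.013,0.0,0.011,0.0,3.8,0.1,-1]
end [611.1  43.8 175.5]
[561.10084397  47.77867015 299.25704324]
```

>>> servo_tool --steps '[-0.006, 0, 0.015, 0, 3.8, 0, -1, -0.008, -0.001, 0.015, 0, 3.7, 0.1, -1, -0.008, 0, 0.015, 0, 3.8, 0, -1, -0.009, 0, 0.014, -0.1, 3.7, 0.1, -1, -0.01, -0.001, 0.013, 0, 3.8, 0, -1, -0.011, 0, 0.013, 0, 3.8, 0.1, -1, -0.011, 0, 0.012, 0, 3.7, 0, -1, -0.013, 0, 0.011, 0, 3.8, 0.1, -1, 0, 0, 0, 0, 0, 0, -1, 0, 0, 0, 0, 0, 0, -1]'

```text
clock: 3.1
ee_pos: [608.9, 39.3, 174.4]
tool_rot: [-0.26, 0.026, 0.965, 0.006]
force: [-0.2, 0.2, 0.2]
width: -0.1
grip_force: 0.0
```

```bash
python3 - <<'E'
from mv import *
from rig import bot
print(bot.get_state()["joint_positions"])
plan([(bay(93,-66,14),BR,5,-1)]); print(now()[0])
E
```

```text
[-0.0712275   0.6915071   1.06684905 -0.012348    1.90992604 -1.5901549 ]
[0.0,0.001,0.013,0.0,0.0,-0.1,-1,0.0,0.001,0.013,0.0,-0.1,-0.1,-1,-0.001,0.0,0.012,0.1,0.0,-0.1,-1,0.0,0.001,0.013,0.0,0.0,-0.1,-1,0.0,0.001,0.013,0.0,-0.1,-0.1,-1]
end [577.9  44.7 118.6]
[608.94384687  39.28308854 174.42184445]
```

>>> servo_tool --steps '[0, 0.001, 0.013, 0, 0, -0.1, -1, 0, 0.001, 0.013, 0, -0.1, -0.1, -1, -0.001, 0, 0.012, 0.1, 0, -0.1, -1, 0, 0.001, 0.013, 0, 0, -0.1, -1, 0, 0.001, 0.013, 0, -0.1, -0.1, -1, 0, 0, 0, 0, 0, 0, -1, 0, 0, 0, 0, 0, 0, -1]'

```text
clock: 3.8
ee_pos: [578.6, 45.3, 119.8]
tool_rot: [-0.257, 0.02, 0.966, 0.006]
force: [-0.0, 0.2, 0.9]
width: -0.0
grip_force: 0.0
```

```bash
python3 - <<'E'
from mv import *
from rig import bot
import cv2
from fit2 import *
p,r=now(); print(p,(r.inv()*BR).as_rotvec()*57.3, bay(93,-66,14))
a=[]
for n,(u0,v0,w,h) in dict(top=(245,95,150,110),side=(235,120,150,110)).items():
    d=bot.get_image(n); np.savez(f"{n}1.npz",**d); im=d["pixels"][:,:,::-1].copy()
    print(n,w2px(d,p)-[u0,v0])
    a.append(cv2.resize(im[v0:v0+h,u0:u0+w],None,fx=5,fy=5,interpolation=cv2.INTER_CUBIC)[:,:])
o=np.vstack(a); cv2.imwrite("pics/push.png",cv2.resize(o,(400,587)) if 0 else cv2.resize(np.hstack(a),(800,293)))
E
```

```text
[578.59534944  45.29231692 119.7955119 ] [-0.01541468  0.14891973  0.10701934] [578.07329035  44.82730175 118.62435565]
top [51.07780226 52.9224409 ]
side [48.49847776 57.83602583]
```

View pics/push.png

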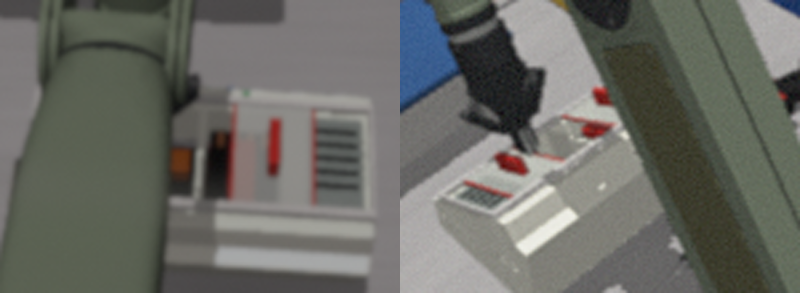

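>>> servo_tool --steps '[0, 0.004, 0, 0, 0, 0, -1, 0, 0.004, 0, 0, 0, 0, -1, 0, 0.004, 0, 0, 0, 0, -1, 0, 0.004, 0, 0, 0, 0, -1, 0, 0.004, 0, 0, 0, 0, -1, 0, 0.004, 0, 0, 0, 0, -1, 0, 0.004, 0, 0, 0, 0, -1, 0, 0.004, 0, 0, 0, 0, -1, 0, 0.004, 0, 0, 0, 0, -1, 0, 0, 0, 0, 0, 0, -1]'

```text
clock: 4.9
ee_pos: [580.4, 82.1, 119.9]
tool_rot: [-0.257, 0.02, 0.966, 0.006]
force: [-0.4, -0.3, 0.8]
width: 0.1
grip_force: 0.2
```

```bash
cat > look.py <<'E'
import sys
from mv import *; from fit2 import *; from rig import bot; import cv2
def tf(w): return face(toC(np.atleast_2d(w),P))
p,r=now(); s=bot.get_state(); print("TCP face s,y,n",tf(p).round(1),"F",s["force"].round(1),"w",s["width"])
for nm in sys.argv[1:]:
    d=bot.get_image(nm); Q,ok=cloud(d); h=cv2.cvtColor(d["pixels"],cv2.COLOR_RGB2HSV)
    red=ok&((h[...,0]<6)|(h[...,0]>172))&(h[...,1]>130)&(h[...,2]>70); F=tf(Q[red])
    for sg in(1,-1):
        g=F[(F[:,2]>18)&(F[:,2]<38)&(F[:,0]>40)&(F[:,0]<150)&(F[:,1]*sg>30)&(F[:,1]*sg<170)]
        if len(g)>3: print(nm,"pull",sg,len(g),np.median(g,0).round(1),g.min(0).round(1),g.max(0).round(1))
E
python3 look.py side
```

```text
TCP face s,y,n [[  93.1 -103.4   15.4]] F [-0.4 -0.3  0.8] w 0.11711739877743389
side pull -1 43 [ 100.1 -125.3   27.9] [  71.5 -127.9   18.9] [ 123.2 -116.2   32.6]
```

>>> servo_tool --steps '[0, 0.002, 0, 0, 0, 0, -1, 0, 0.002, 0, 0, 0, 0, -1, 0, 0.002, 0, 0, 0, 0, -1, 0, 0, 0, 0, 0, 0, -1]'

```text
clock: 5.35
ee_pos: [580.3, 87.5, 119.7]
tool_rot: [-0.258, 0.02, 0.966, 0.006]
force: [-1.0, -1.2, 1.5]
width: -0.2
grip_force: 0.8
```

```bash
python3 look.py side
```

```text
TCP face s,y,n [[  93.3 -108.7   15. ]] F [-1.  -1.2  1.5] w -0.18467183146206534
side pull -1 46 [ 102.8 -130.5   28.3] [  69.  -133.3   18.1] [ 125.4 -117.8   33.2]
```

>>> servo_tool --steps '[0, 0.001, 0, 0, 0, 0, -1, 0, 0.001, 0, 0, 0, 0, -1, 0, 0, 0, 0, 0, 0, -1]'

```text
clock: 5.7
ee_pos: [580.4, 89.3, 119.7]
tool_rot: [-0.258, 0.02, 0.966, 0.006]
force: [-1.7, -1.7, -0.6]
width: -0.2
grip_force: 1.0
```

```bash
python3 look.py side; python3 - <<'E'
from mv import *
b=np.array([504.5,341.5,0]); ax=np.array([np.cos(np.radians(143.5)),np.sin(np.radians(143.5)),0])
g=b+ax*8
print(g)
p,r=now(); up=p-r.as_matrix()[:,2]*110
plan([(up,BR,4,-1),(g+[0,0,150],rot(143.5),11,0.2),(g+[0,0,60],rot(143.5),4,0.2)])
E
```

```text
TCP face s,y,n [[  93.2 -110.5   15.1]] F [-1.7 -1.7 -0.6] w -0.1778385985355316
side pull -1 43 [ 102.7 -131.9   28.1] [  69.5 -136.1   18.5] [ 126.9 -125.2   33.4]
[498.06914512 346.25858229   0.        ]
[0.0,0.0,-0.028,0.0,0.0,0.0,-1,0.0,0.0,-0.027,0.0,0.1,0.1,-1,0.0,0.0,-0.027,0.0,0.0,0.0,-1,0.0,0.0,-0.028,0.0,0.0,0.0,-1]
[0.009,0.023,0.012,-0.8,-2.6,3.0,0.2,0.01,0.022,0.012,-0.8,-2.7,3.0,0.2,0.012,0.022,0.011,-0.8,-2.6,3.1,0.2,0.014,0.021,0.011,-0.8,-2.7,3.0,0.2,0.016,0.019,0.011,-0.8,-2.6,3.0,0.2,0.017,0.019,0.011,-0.8,-2.7,3.0,0.2,0.018,0.018,0.009,-0.9,-2.6,3.0,0.2,0.02,0.017,0.01,-0.8,-2.6,3.0,0.2,0.02,0.015,0.008,-0.8,-2.7,3.1,0.2,0.023,0.014,0.008,-0.8,-2.6,3.0,0.2,0.023,0.013,0.007,-0.8,-2.7,3.0,0.2]
[0.0,0.0,0.022,0.0,0.0,0.0,0.2,0.0,0.0,0.023,0.0,0.0,0.0,0.2,0.0,0.0,0.022,0.0,0.0,0.0,0.2,0.0,0.0,0.023,0.0,0.0,0.0,0.2]
end [497.8 346.4  59.6]
```

>>> servo_tool --steps '[0, 0.001, 0, 0, 0, 0, -1, 0, 0.001, 0, 0, 0, 0, -1, 0, 0.001, 0, 0, 0, 0, -1, 0, 0, 0, 0, 0, 0, -1]'

```text
clock: 6.15
ee_pos: [580.6, 89.8, 119.8]
tool_rot: [-0.258, 0.021, 0.966, 0.004]
force: [-3.8, -8.3, -1.0]
width: 0.6
grip_force: 4.3
```

```bash
python3 look.py side
```

```text
TCP face s,y,n [[  93.1 -111.    15.3]] F [-3.8 -8.3 -1. ] w 0.5870400661821104
side pull -1 45 [ 103.4 -132.7   27.9] [  74.1 -136.5   18.3] [ 122.7 -124.1   32.8]
```

>>> servo_tool --steps '[0, -0.005, -0.004, 0, 0, 0, -1, 0, 0, -0.028, 0, 0, 0, -1, 0, 0, -0.028, 0, 0, 0, -1, 0, 0, -0.028, 0, 0, 0, -1, 0, 0, -0.028, 0, 0, 0, -1, 0.009, 0.023, 0.012, -0.8, -2.6, 3, 0.2, 0.01, 0.022, 0.012, -0.8, -2.7, 3, 0.2, 0.012, 0.022, 0.011, -0.8, -2.6, 3.1, 0.2, 0.014, 0.021, 0.011, -0.8, -2.7, 3, 0.2, 0.016, 0.019, 0.011, -0.8, -2.6, 3, 0.2, 0.017, 0.019, 0.011, -0.8, -2.7, 3, 0.2, 0.018, 0.018, 0.009, -0.9, -2.6, 3, 0.2, 0.02, 0.017, 0.01, -0.8, -2.6, 3, 0.2, 0.02, 0.015, 0.008, -0.8, -2.7, 3.1, 0.2, 0.023, 0.014, 0.008, -0.8, -2.6, 3, 0.2, 0.023, 0.013, 0.007, -0.8, -2.7, 3, 0.2, 0, 0, 0, 0, 0, 0, 0.2, 0, 0, 0, 0, 0, 0, 0.2]'

```text
clock: 8.0
ee_pos: [500.2, 345.5, 155.6]
tool_rot: [0.002, 0.311, 0.95, 0.002]
force: [0.8, -0.8, 0.3]
width: 51.1
grip_force: 0.0
```

```bash
python3 - <<'E'
from mv import *
g=np.array([498,346.3,0]); print(*now())
print((now()[1].inv()*rot(143.5)).as_rotvec()*57.3)
plan([(g+[0,0,70],rot(143.5),5,0.2),(g+[0,0,38],rot(143.5),4,.2)])
E
```

```text
[500.16363836 345.45400789 155.57055414] Rotation.from_matrix(array([[-0.80606542,  0.59181406,  0.00382804],
                            [ 0.59182339,  0.80606517,  0.00200579],
                            [-0.00189859,  0.00388232, -0.99999066]]))
[0.22266033 0.10837498 0.21364212]
[0.0,0.0,0.017,0.0,0.0,0.0,0.2,0.001,0.0,0.017,0.1,0.0,0.1,0.2,0.0,-0.001,0.017,0.0,0.1,0.0,0.2,0.001,0.0,0.017,0.1,0.0,0.1,0.2,0.0,0.0,0.018,0.0,0.0,0.0,0.2]
4 x [0.0, 0.0, 0.008, 0.0, 0.0, 0.0, 0.2]
end [498.2 346.   37.6]
```

>>> servo_tool --steps '[0, 0, 0.017, 0, 0, 0, 0.2, 0.001, 0, 0.017, 0.1, 0, 0.1, 0.2, 0, -0.001, 0.017, 0, 0.1, 0, 0.2, 0.001, 0, 0.017, 0.1, 0, 0.1, 0.2, 0, 0, 0.018, 0, 0, 0, 0.2, 0, 0, 0.008, 0, 0, 0, 0.2, 0, 0, 0.008, 0, 0, 0, 0.2, 0, 0, 0.008, 0, 0, 0, 0.2, 0, 0, 0.007, 0, 0, 0, 0.2, 0, 0, 0, 0, 0, 0, 0.2, 0, 0, 0, 0, 0, 0, -1, 0, 0, 0, 0, 0, 0, -1, 0, 0, 0, 0, 0, 0, -1, 0, 0, 0, 0, 0, 0, -1, 0, 0, 0, 0, 0, 0, -1]' --grip_force 60

```text
clock: 9.5
ee_pos: [499.7, 345.2, 39.1]
tool_rot: [0.001, 0.314, 0.949, 0.001]
force: [1.1, 3.4, 4.2]
width: 24.7
grip_force: 61.8
```

```bash
python3 - <<'E'
from mv import *
p,r=now()
plan([(p+[0,0,150],r,5,-1),(bay(99,-44,90),BR,14,-1)])
E
```

```text
5 x [0.0, 0.0, -0.03, 0.0, 0.0, 0.0, -1]
[-0.02,-0.014,0.0,0.6,2.1,-2.4,-1,-0.02,-0.015,0.0,0.7,2.1,-2.4,-1,-0.019,-0.015,-0.001,0.6,2.1,-2.3,-1,-0.018,-0.016,-0.002,0.7,2.1,-2.4,-1,-0.017,-0.017,-0.002,0.6,2.0,-2.4,-1,-0.017,-0.018,-0.002,0.7,2.1,-2.4,-1,-0.016,-0.018,-0.003,0.6,2.1,-2.3,-1,-0.014,-0.02,-0.003,0.6,2.1,-2.4,-1,-0.014,-0.019,-0.003,0.7,2.1,-2.4,-1,-0.013,-0.021,-0.004,0.6,2.1,-2.4,-1,-0.012,-0.021,-0.004,0.7,2.1,-2.3,-1,-0.012,-0.021,-0.004,0.6,2.0,-2.4,-1,-0.009,-0.022,-0.004,0.7,2.1,-2.4,-1,-0.009,-0.022,-0.004,0.6,2.1,-2.4,-1]
end [609.4  21.8 187.2]
```

>>> servo_tool --steps '[0, 0, -0.01, 0, 0, 0, -1, 0, 0, -0.03, 0, 0, 0, -1, 0, 0, -0.05, 0, 0, 0, -1, 0, 0, -0.05, 0, 0, 0, -1, 0, 0, -0.05, 0, 0, 0, -1, -0.02, -0.014, 0, 0.6, 2.1, -2.4, -1, -0.02, -0.015, 0, 0.7, 2.1, -2.4, -1, -0.019, -0.015, -0.001, 0.6, 2.1, -2.3, -1, -0.018, -0.016, -0.002, 0.7, 2.1, -2.4, -1, -0.017, -0.017, -0.002, 0.6, 2, -2.4, -1, -0.017, -0.018, -0.002, 0.7, 2.1, -2.4, -1, -0.016, -0.018, -0.003, 0.6, 2.1, -2.3, -1, -0.014, -0.02, -0.003, 0.6, 2.1, -2.4, -1, -0.014, -0.019, -0.003, 0.7, 2.1, -2.4, -1, -0.013, -0.021, -0.004, 0.6, 2.1, -2.4, -1, -0.012, -0.021, -0.004, 0.7, 2.1, -2.3, -1, -0.012, -0.021, -0.004, 0.6, 2, -2.4, -1, -0.009, -0.022, -0.004, 0.7, 2.1, -2.4, -1, -0.009, -0.022, -0.004, 0.6, 2.1, -2.4, -1, 0, 0, 0, 0, 0, 0, -1]'

```text
clock: 11.5
ee_pos: [608.5, 17.7, 222.8]
tool_rot: [-0.262, 0.023, 0.965, 0.004]
force: [-0.3, 0.6, -5.6]
width: 24.4
grip_force: 60.8
```

```bash
python3 look.py; python3 - <<'E'
from mv import *
print((now()[1].inv()*BR).as_rotvec()*57.3)
plan([(bay(99,-44,45),BR,6,-1)])
E
```

```text
TCP face s,y,n [[117.7 -40.2 120.1]] F [-0.3  0.6 -5.6] w 24.393797082993586
[-0.09323088 -0.40116094 -0.27482408]
[-0.003,0.001,0.012,0.0,-0.1,0.0,-1,-0.003,0.0,0.013,0.0,0.0,-0.1,-1,-0.004,0.001,0.012,0.0,-0.1,0.0,-1,-0.003,0.001,0.013,-0.1,-0.1,-0.1,-1,-0.003,0.0,0.012,0.0,0.0,0.0,-1,-0.003,0.001,0.013,0.0,-0.1,-0.1,-1]
end [587.4  22.5 148.5]
```

>>> servo_tool --steps '[-0.003, 0.001, 0.012, 0, -0.1, 0, -1, -0.003, 0, 0.013, 0, 0, -0.1, -1, -0.004, 0.001, 0.012, 0, -0.1, 0, -1, -0.003, 0.001, 0.013, -0.1, -0.1, -0.1, -1, -0.003, 0, 0.012, 0, 0, 0, -1, -0.003, 0.001, 0.01, 0, -0.1, -0.1, -1, 0, 0, 0, 0, 0, 0, -1, 0, 0, 0, 0, 0, 0, -1]'

```text
clock: 12.3
ee_pos: [589.3, 26.1, 154.4]
tool_rot: [-0.257, 0.019, 0.966, 0.006]
force: [0.4, -0.1, -4.5]
width: 24.8
grip_force: 60.7
```

```bash
python3 look.py; python3 - <<'E'
from look import *
print((r.inv()*BR).as_rotvec()*57.3)
L=[]
for nm in("side","top"):
    d=bot.get_image(nm); np.savez(f"{nm}2.npz",**d)
    u0,v0,w,h=(245,130,100,75) if nm=="side" else (255,115,100,75)
    im=cv2.resize(d["pixels"][v0:v0+h,u0:u0+w,::-1],None,fx=8,fy=8,interpolation=cv2.INTER_CUBIC)
    def proj(s,y,n): return tuple(int(x) for x in ((w2px(d,bay(s,y,n))-[u0,v0])*8+4))
    # bay mouth outline (green); predicted battery underside outline from TCP (yellow)
    c=[proj(a,b,0) for a,b in((30,-4),(156,-4),(156,-84),(30,-84))]; cv2.polylines(im,[np.array(c)],True,(0,255,0),1)
    M=r.as_matrix(); q=[p+M@np.array([x-6,y,39-z]) for z in(0,34) for x,y in((-60,-36),(60,-36),(60,36),(-60,36))]
    for k in(0,4): cv2.polylines(im,[(((np.array([w2px(d,a) for a in q[k:k+4]])-[u0,v0])*8)+4).astype(int)],True,(0,255,255),1)
    L.append(im)
cv2.imwrite("pics/hover_s.png",L[0]); cv2.imwrite("pics/hover_t.png",L[1])
E
```

```text
TCP face s,y,n [[100.5 -47.8  50.9]] F [ 0.4 -0.1 -4.5] w 24.775220911520176
TCP face s,y,n [[100.5 -47.8  50.9]] F [ 0.4 -0.1 -4.5] w 24.775220911520176
[0.00234091 0.25289273 0.26760995]
```

View pics/hover_s.png

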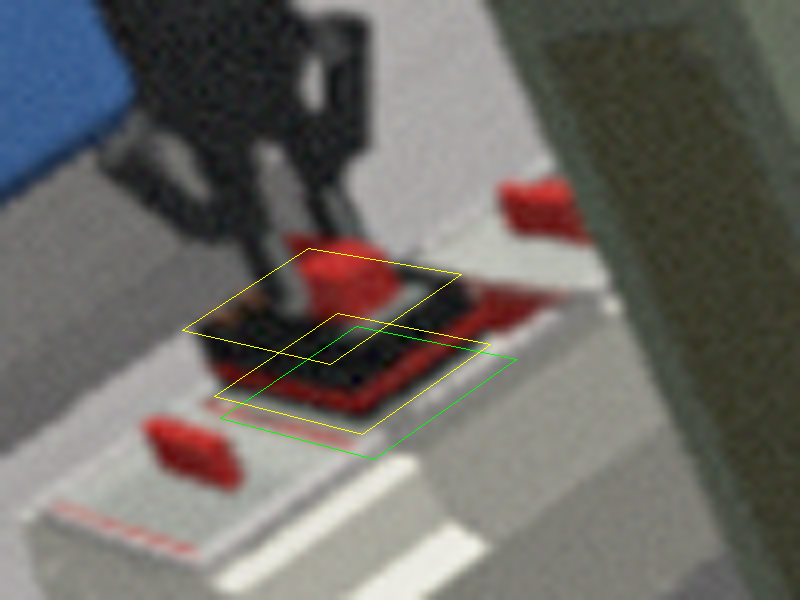

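```bash
python3 - <<'E'
from look import *
d=dict(np.load("side2.npz"))
for q in((25,-87,6),(161,-87,6),(161,-173,6),(25,-173,6)): print(q,((w2px(d,bay(*q))-[245,130])*8+4).round(0))
for nm in("side","top"):
    d=dict(np.load(f"{nm}2.npz")); Q,ok=cloud(d); h=cv2.cvtColor(d["pixels"],cv2.COLOR_RGB2HSV)
    F=tf(Q.reshape(-1,3)).reshape(Q.shape); a=np.einsum('ij,...j->...i',r.as_matrix().T,Q-p) # tool frame
    red=ok&((h[...,0]<6)|(h[...,0]>172))&(h[...,1]>130)&(h[...,2]>70)&(abs(F[...,1]+46)<60)&(F[...,2]>50)&(F[...,2]<80)
    g=a[red]; print(nm,"rib in tool frame",len(g)); 
    if len(g): print(np.percentile(g,[2,10,50,90,98],axis=0).round(1))
    w=ok&(abs(F[...,1]+46)<60)&(abs(F[...,0]-93)<90)&(F[...,2]>12)&(F[...,2]<47)
    g=a[w]; print("body tool",len(g),np.percentile(g,[1,5,50,95,99],axis=0).round(1).tolist() if len(g) else 0)
    t=np.einsum('...',0) if 0 else None
    cop=ok&(h[...,0]>=5)&(h[...,0]<20)&(h[...,1]>70)&(h[...,2]>60)&(abs(F[...,1]+46)<45)&(F[...,2]>35)&(F[...,2]<60)
    g=a[cop]; print("cop",len(g),np.median(g,0).round(1) if len(g) else 0)
E
```

```text
TCP face s,y,n [[100.2 -47.7  52.1]] F [ 0.3 -0.5 -4.9] w 24.492103513428653
(25, -87, 6) [205. 409.]
(161, -87, 6) [370. 453.]
(161, -173, 6) [206. 568.]
(25, -173, 6) [ 50. 513.]
side rib in tool frame 93
[[ -8.  -13.  -19.9]
 [  6.4  -9.7 -19. ]
 [ 35.1   1.9 -14.6]
 [ 43.4  10.6  -1.9]
 [ 45.9  11.3   0.1]]
body tool 381 [[-58.5, -36.3, 4.9], [-46.1, -31.1, 5.3], [51.0, 19.7, 18.0], [57.6, 34.5, 36.4], [60.5, 35.4, 38.6]]
cop 8 [-46.4   9.    5.3]
top rib in tool frame 0
body tool 20 [[-74.1, -59.7, 6.5], [-46.4, -58.0, 7.6], [31.9, -36.1, 24.2], [69.0, -35.3, 39.1], [69.8, -35.2, 40.0]]
cop 0 0
```

View pics/hover_t.png

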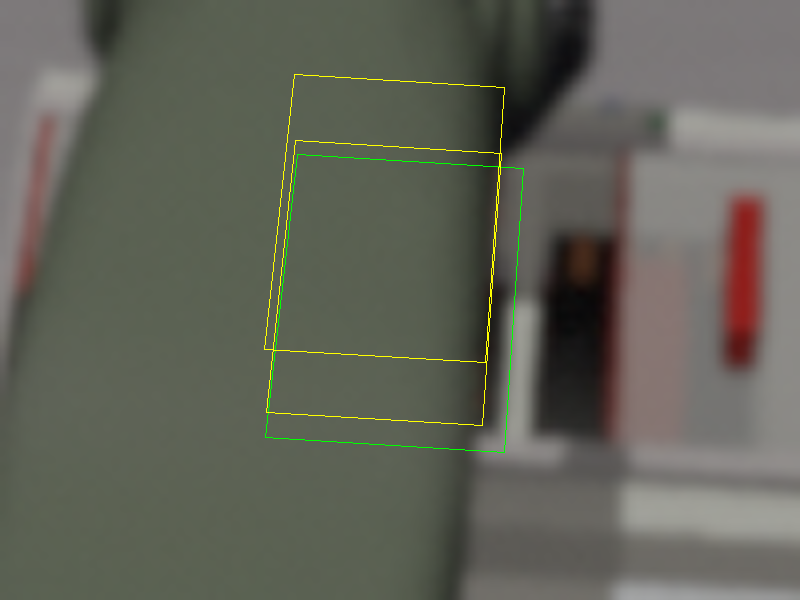

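```bash
python3 - <<'E'
from look import *
for nm,T0 in(("T",T),("S",S)):
    Q,ok=cloud(T0); F=tf(Q.reshape(-1,3)).reshape(Q.shape)
    if nm=="T":
      for u in(305,309,313,325):
        print(u,[(v,*F[v,u].round(0).astype(int).tolist(),int(T0["pixels"][v,u].mean())) for v in list(range(122,141))+list(range(160,184))])
# image-plane predictions for top
for q in((30,-30,0),(156,-30,0),(156,-30,-66),(30,-30,-66),(156,-30,8),(0,-30,0),(186,-30,0)): print(q,w2px(T,bay(*q)).round(1))
E
```

```text
TCP face s,y,n [[100.2 -47.7  52.1]] F [ 0.3 -0.5 -4.9] w 24.492103513428653
305 [(122, -53, -52, -37, 117), (123, -49, -51, -38, 117), (124, -50, -51, -43, 118), (125, -41, -51, -37, 118), (126, -45, -51, -46, 121), (127, 1, -48, 0, 126), (128, 8, -48, 4, 130), (129, 16, -47, 8, 137), (130, 21, -47, 10, 137), (131, 27, -47, 12, 127), (132, 26, -47, 7, 122), (133, 27, -47, 3, 136), (134, 28, -46, 1, 138), (135, 30, -46, -1, 122), (136, 27, -46, -9, 107), (137, 27, -46, -14, 102), (138, 29, -46, -16, 101), (139, 25, -46, -24, 101), (140, 29, -46, -24, 100), (160, 73, -43, -60, 59), (161, 75, -43, -63, 53), (162, 79, -42, -63, 48), (163, 80, -42, -65, 46), (164, 85, -42, -64, 50), (165, 89, -42, -64, 51), (166, 93, -41, -63, 54), (167, 96, -41, -64, 64), (168, 99, -41, -64, 92), (169, 159, -37, 10, 123), (170, 163, -37, 10, 132), (171, 166, -37, 11, 123), (172, 166, -37, 6, 114), (173, 167, -37, 3, 123), (174, 168, -37, -1, 142), (175, 176, -36, 6, 151), (176, 176, -36, 1, 154), (177, 179, -36, 1, 154), (178, 182, -36, 0, 148), (179, 185, -36, 0, 132), (180, 184, -36, -6, 112), (181, 1
[... 2811 characters left out ...]
33, 37), (164, 104, 15, -34, 39), (165, 108, 15, -33, 42), (166, 113, 16, -31, 45), (167, 117, 16, -30, 47), (168, 117, 16, -35, 57), (169, 124, 16, -31, 87), (170, 159, 16, 11, 121), (171, 164, 16, 13, 133), (172, 166, 16, 12, 129), (173, 167, 16, 9, 117), (174, 165, 16, 2, 122), (175, 168, 17, 0, 140), (176, 174, 17, 4, 151), (177, 176, 17, 3, 154), (178, 180, 17, 3, 154), (179, 180, 17, -1, 152), (180, 182, 17, -2, 141), (181, 184, 18, -4, 122), (182, 182, 18, -11, 108), (183, 183, 18, -15, 103)]
(30, -30, 0) [310.8 135. ]
(156, -30, 0) [307.8 170.5]
(156, -30, -66) [307.5 184.8]
(30, -30, -66) [310.3 150. ]
(156, -30, 8) [307.9 168.7]
(0, -30, 0) [311.4 127.1]
(186, -30, 0) [307.1 179.5]
```

```bash
python3 - <<'E'
from mv import *
plan([(bay(97.4,-44,46),BR,3,-1),(bay(97.4,-44,4),BR,7,-1)])
E
```

```text
[-0.001,-0.001,0.002,0.0,0.1,0.1,-1,-0.001,-0.001,0.002,0.0,0.2,0.1,-1,-0.001,-0.002,0.002,0.0,0.1,0.1,-1]
7 x [0.0, 0.0, 0.006, 0.0, 0.0, 0.0, -1]
end [568.5  22.9 112.2]
```

>>> servo_tool --steps '[-0.001, -0.001, 0.002, 0, 0.1, 0.1, -1, -0.001, -0.001, 0.002, 0, 0.2, 0.1, -1, -0.001, -0.001, 0.001, 0, 0.1, 0.1, -1, 0, 0, 0, 0, 0, 0, -1, 0, 0, 0, 0, 0, 0, -1]'

```text
clock: 12.9
ee_pos: [589.2, 23.0, 148.4]
tool_rot: [-0.26, 0.022, 0.965, 0.006]
force: [-0.5, 0.2, -5.3]
width: 24.7
grip_force: 60.8
```

```bash
python3 look.py; python3 - <<'E'
from mv import *
print((now()[1].inv()*BR).as_rotvec()*57.3)
plan([(bay(97.4,-44,40),BR,1,-1),(bay(97.4,-44,4),BR,6,-1)])
E
```

```text
TCP face s,y,n [[ 97.4 -44.7  45.9]] F [-0.5  0.2 -5.3] w 24.69475994612025
[ 0.01355859 -0.1536223  -0.04074104]
1 x [0.0, -0.001, 0.006, 0.0, -0.2, 0.0, -1]
6 x [0.0, 0.0, 0.006, 0.0, 0.0, 0.0, -1]
end [568.2  22.9 112. ]
```

>>> servo_tool --steps '[0, -0.0005, 0.006, 0, -0.1, 0, -1, 0, 0, 0.006, 0, 0, 0, -1, 0, 0, 0.006, 0, 0, 0, -1, 0, 0, 0.006, 0, 0, 0, -1, 0, 0, 0, 0, 0, 0, -1]'

```text
clock: 13.4
ee_pos: [575.9, 23.3, 126.5]
tool_rot: [-0.26, 0.022, 0.965, 0.006]
force: [0.4, 0.3, -4.6]
width: 24.8
grip_force: 60.8
```

```bash
python3 look.py
```

```text
TCP face s,y,n [[ 98.  -44.4  20.2]] F [ 0.4  0.3 -4.6] w 24.778104319397634
```

>>> servo_tool --steps '[0, 0, 0.006, 0, 0, 0, -1, 0, 0, 0.006, 0, 0, 0, -1, 0, 0, 0.006, 0, 0, 0, -1, 0, 0, 0.006, 0, 0, 0, -1, 0, 0, 0.006, 0, 0, 0, -1, 0, 0, 0, 0, 0, 0, -1]'

```text
clock: 14.0
ee_pos: [561.0, 23.9, 100.7]
tool_rot: [-0.26, 0.022, 0.965, 0.006]
force: [-0.8, 0.4, -5.9]
width: 24.9
grip_force: 60.8
```

```bash
python3 look.py
```

```text
TCP face s,y,n [[ 98.  -44.3  -9.5]] F [-0.8  0.4 -5.9] w 24.85337192742478
```

Underside ~18 mm above the floor, no wall contact. Continue gently.

>>> servo_tool --steps '[0, 0, 0.005, 0, 0, 0, -1, 0, 0, 0.005, 0, 0, 0, -1, 0, 0, 0.003, 0, 0, 0, -1, 0, 0, 0.001, 0, 0, 0, -1, 0, 0, 0, 0, 0, 0, -1]'

```text
clock: 14.5
ee_pos: [555.1, 24.1, 89.6]
tool_rot: [-0.259, 0.022, 0.966, 0.006]
force: [0.6, -0.2, -4.4]
width: 24.8
grip_force: 60.8
```

>>> servo_tool --steps '[0, 0, 0.001, 0, 0, 0, -1, 0, 0, 0.001, 0, 0, 0, -1, 0, 0, 0, 0, 0, 0, -1]'

```text
clock: 14.8
ee_pos: [554.2, 24.1, 87.9]
tool_rot: [-0.259, 0.022, 0.966, 0.006]
force: [0.8, 0.6, -5.1]
width: 24.5
grip_force: 60.8
```

```bash
python3 look.py
```

```text
TCP face s,y,n [[ 97.5 -44.3 -24. ]] F [ 0.8  0.6 -5.1] w 24.506297091253412
```

>>> servo_tool --steps '[0, 0, 0.001, 0, 0, 0, -1, 0, 0, 0.001, 0, 0, 0, -1, 0, 0, 0, 0, 0, 0, -1]'

```text
clock: 15.1
ee_pos: [553.3, 24.2, 86.2]
tool_rot: [-0.259, 0.022, 0.966, 0.006]
force: [-0.4, 0.0, -4.3]
width: 24.5
grip_force: 60.8
```

>>> servo_tool --steps '[0, 0, 0.001, 0, 0, 0, -1, 0, 0, 0.001, 0, 0, 0, -1, 0, 0, 0, 0, 0, 0, -1]'

```text
clock: 15.4
ee_pos: [553.3, 24.1, 86.2]
tool_rot: [-0.258, 0.022, 0.966, 0.006]
force: [2.4, -0.0, 5.2]
width: 24.5
grip_force: 61.9
```

```bash
python3 look.py
```

```text
TCP face s,y,n [[ 97.5 -44.2 -26. ]] F [ 2.4 -0.   5.2] w 24.46251954385481
```

>>> servo_tool --steps '[0, 0, -0.001, 0, 0, 0, -1, 0, 0, 0, 0, 0, 0, -0.2, 0, 0, 0, 0, 0, 0, -0.1, 0, 0, 0, 0, 0, 0, -0.1]'

```text
clock: 15.8
ee_pos: [552.2, 24.2, 85.0]
tool_rot: [-0.26, 0.022, 0.965, 0.006]
force: [-0.3, 0.3, -0.4]
width: 38.5
grip_force: 0.0
```

>>> servo_tool --steps '[0, 0, -0.005, 0, 0, 0, -0.1, 0, 0, -0.01, 0, 0, 0, -0.1, 0, 0, -0.02, 0, 0, 0, -0.1, 0, 0, -0.03, 0, 0, 0, -0.1, 0, 0, -0.04, 0, 0, 0, -1, 0, 0, -0.03, 0, 0, 0, -1, 0, 0, 0, 0, 0, 0, -1]'

```text
clock: 16.5
ee_pos: [624.5, 20.7, 208.0]
tool_rot: [-0.253, 0.022, 0.967, 0.005]
force: [-0.2, 0.8, 0.4]
width: -0.1
grip_force: 0.0
```

```bash
python3 look.py; python3 - <<'E'
from look import *
d=bot.get_image("side"); Q,ok=cloud(d); F=tf(Q.reshape(-1,3)).reshape(Q.shape)
for sg,nm in((-1,"new"),(1,"docked")):
    m=ok&(F[...,1]*sg>8)&(F[...,1]*sg<80)&(F[...,0]>30)&(F[...,0]<156)&(F[...,2]<-3)&(F[...,2]>-50)
    g=F[m]; rib=g[g[:,2]>-14]; body=g[(g[:,2]<-26)]
    for n,x in(("rib",rib),("body",body)): print(nm,n,len(x),np.percentile(x,[3,50,97],axis=0).round(1).tolist() if len(x) else 0)
im=d["pixels"][130:205,245:345,::-1]; cv2.imwrite("pics/placed.png",cv2.resize(im,None,fx=8,fy=8,interpolation=cv2.INTER_CUBIC))
E
```

```text
TCP face s,y,n [[ 96.5 -44.  115.1]] F [-0.2  0.8  0.4] w -0.05613404455679294
TCP face s,y,n [[ 96.5 -44.  115.1]] F [-0.2  0.8  0.4] w -0.05613404455679294
new rib 66 [[30.3, -56.8, -12.0], [88.0, -45.2, -6.8], [117.0, -16.2, -4.5]]
new body 3 [[31.7, -48.3, -30.2], [32.1, -44.7, -29.4], [34.6, -42.6, -27.1]]
docked rib 43 [[30.4, 26.3, -13.5], [85.6, 35.9, -7.1], [116.1, 44.9, -4.3]]
docked body 1 [[32.9, 48.1, -29.1], [32.9, 48.1, -29.1], [32.9, 48.1, -29.1]]
```

View pics/placed.png

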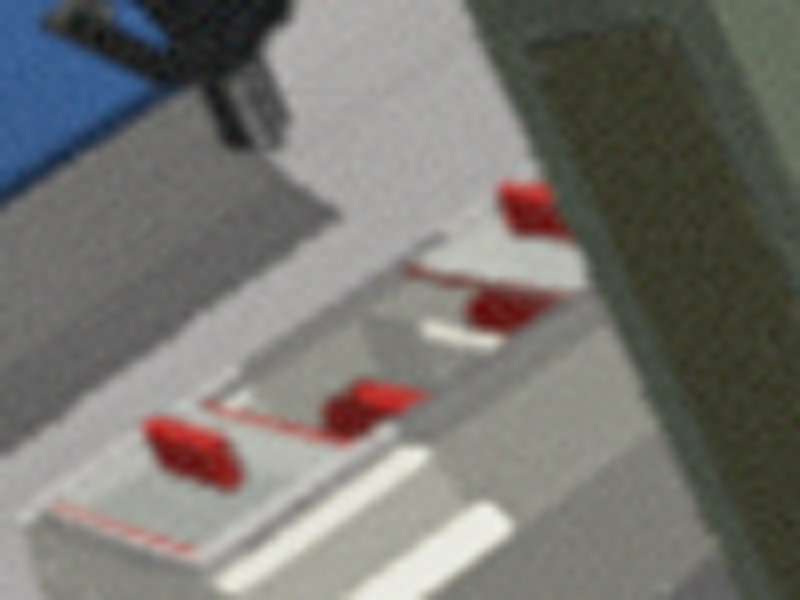

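```bash
python3 - <<'E'
from mv import *
plan([(bay(93,-163,70),BR,6,-1),(bay(93,-163,15),BR,4,-1)])
E
```

```text
[-0.001,0.02,0.007,0.0,0.1,0.0,-1,0.0,0.02,0.007,0.0,0.0,0.0,-1,-0.001,0.019,0.007,0.0,0.1,0.0,-1,0.0,0.02,0.007,0.0,0.1,0.0,-1,-0.001,0.02,0.007,0.0,0.0,0.0,-1,-0.001,0.02,0.007,0.0,0.1,0.0,-1]
[0.0,0.0,0.014,0.0,0.0,0.0,-1,0.0,0.0,0.013,0.0,0.0,0.0,-1,0.0,0.0,0.014,0.0,0.0,0.0,-1,0.0,0.0,0.014,0.0,0.0,0.0,-1]
end [583.1 141.7 119.2]
```

>>> servo_tool --steps '[-0.001, 0.02, 0.007, 0, 0.1, 0, -1, 0, 0.02, 0.007, 0, 0, 0, -1, -0.001, 0.02, 0.007, 0, 0.1, 0, -1, 0, 0.02, 0.007, 0, 0.1, 0, -1, -0.001, 0.02, 0.007, 0, 0, 0, -1, -0.001, 0.02, 0.007, 0, 0.1, 0, -1, 0, 0, 0, 0, 0, 0, -1, 0, 0, 0, 0, 0, 0, -1]'

```text
clock: 17.35
ee_pos: [607.8, 142.4, 163.6]
tool_rot: [-0.263, 0.021, 0.965, 0.005]
force: [0.1, 0.6, -0.2]
width: 0.2
grip_force: 0.0
```

```bash
python3 look.py; python3 - <<'E'
from mv import *
plan([(bay(93,-163,15),BR,4,-1)])
E
```

```text
TCP face s,y,n [[  93.5 -164.8   65.6]] F [ 0.1  0.6 -0.2] w 0.16496893108487057
[0.0,0.0,0.013,0.0,-0.1,0.0,-1,0.0,-0.001,0.012,0.0,-0.1,0.0,-1,-0.001,0.0,0.013,-0.1,-0.1,0.0,-1,0.0,-0.001,0.013,0.0,-0.2,0.0,-1]
end [582.8 141.5 119.1]
```

>>> servo_tool --steps '[0, 0, 0.013, 0, -0.1, 0, -1, 0, -0.001, 0.012, 0, -0.1, 0, -1, -0.001, 0, 0.013, 0, -0.1, 0, -1, 0, -0.001, 0.012, 0, -0.2, 0, -1, 0, 0, 0, 0, 0, 0, -1]'

```text
clock: 17.85
ee_pos: [581.3, 140.4, 118.1]
tool_rot: [-0.261, 0.022, 0.965, 0.005]
force: [-0.6, -0.1, 0.1]
width: 0.1
grip_force: 0.0
```

```bash
python3 look.py side
```

```text
TCP face s,y,n [[  93.6 -161.7   13.1]] F [-0.6 -0.1  0.1] w 0.08009854297133176
side pull -1 40 [ 103.1 -132.9   27.3] [  72.1 -135.4   18. ] [ 126.5 -128.6   33.2]
```

>>> servo_tool --steps '[0, -0.006, 0, 0, 0, 0, -1, 0, -0.006, 0, 0, 0, 0, -1, 0, -0.006, 0, 0, 0, 0, -1, 0, -0.006, 0, 0, 0, 0, -1, 0, -0.006, 0, 0, 0, 0, -1, 0, -0.006, 0, 0, 0, 0, -1, 0, -0.006, 0, 0, 0, 0, -1, 0, -0.006, 0, 0, 0, 0, -1, 0, -0.006, 0, 0, 0, 0, -1, 0, -0.006, 0, 0, 0, 0, -1, 0, -0.006, 0, 0, 0, 0, -1, 0, -0.006, 0, 0, 0, 0, -1, 0, -0.006, 0, 0, 0, 0, -1, 0, -0.006, 0, 0, 0, 0, -1, 0, 0, 0, 0, 0, 0, -1]'

```text
clock: 19.4
ee_pos: [579.5, 55.6, 120.1]
tool_rot: [-0.259, 0.022, 0.966, 0.005]
force: [-0.1, -1.0, 0.2]
width: 0.1
grip_force: 0.0
```

```bash
python3 look.py side
```

```text
TCP face s,y,n [[ 92.9 -76.9  15.7]] F [-0.1 -1.   0.2] w 0.10495678212345635
side pull 1 14 [79.7 70.7 26.8] [67.2 69.3 19. ] [89.9 74.3 33.2]
side pull -1 24 [115.1 -58.8  25.9] [ 95.6 -62.6  18.1] [126.2 -53.8  32.8]
```

Cover at about 14 mm open; 14 mm more plus a feel of the stop.

>>> servo_tool --steps '[0, -0.004, 0, 0, 0, 0, -1, 0, -0.004, 0, 0, 0, 0, -1, 0, -0.003, 0, 0, 0, 0, -1, 0, -0.002, 0, 0, 0, 0, -1, 0, -0.001, 0, 0, 0, 0, -1, 0, 0, 0, 0, 0, 0, -1]'

```text
clock: 20.05
ee_pos: [578.8, 42.8, 120.0]
tool_rot: [-0.259, 0.022, 0.966, 0.006]
force: [-0.9, 1.4, -1.4]
width: -0.2
grip_force: 0.8
```

>>> servo_tool --steps '[0, -0.001, 0, 0, 0, 0, -1, 0, -0.001, 0, 0, 0, 0, -1, 0, 0, 0, 0, 0, 0, -1]'

```text
clock: 20.35
ee_pos: [578.9, 42.6, 120.1]
tool_rot: [-0.258, 0.021, 0.966, 0.007]
force: [-0.9, 7.0, -1.1]
width: 0.2
grip_force: 3.1
```

```bash
python3 look.py side
```

```text
TCP face s,y,n [[ 92.9 -63.8  15.7]] F [-0.9  7.  -1.1] w 0.2048685264470627
side pull 1 24 [85.1 70.6 26.3] [66.5 69.1 18.2] [101.8  76.7  33.3]
side pull -1 25 [113.8 -46.9  26.3] [ 97.8 -48.6  18.1] [123.8 -40.6  32. ]
```

```bash
python3 - <<'E'
from mv import *
p,r=now(); a=p+r.apply([0,6,-55])
plan([(a,BR,4,-1),(bay(93,112,70),BR,9,-1)])
E
```

```text
[0.0,0.001,-0.014,0.0,0.0,0.0,-1,0.0,0.002,-0.014,0.1,0.0,0.0,-1,0.0,0.001,-0.013,0.0,0.0,0.0,-1,0.0,0.002,-0.014,0.0,0.0,0.1,-1]
[0.0,-0.02,0.0,0.0,0.0,0.0,-1,0.0,-0.02,0.0,0.0,0.0,0.0,-1,0.0,-0.021,0.0,0.0,0.0,0.0,-1,0.0,-0.02,0.0,0.0,0.0,0.0,-1,0.0,-0.02,0.0,0.0,0.0,0.0,-1,0.0,-0.02,0.0,0.0,0.0,0.0,-1,0.0,-0.02,0.0,0.0,0.0,0.0,-1,0.0,-0.021,0.001,0.0,0.0,0.0,-1,0.0,-0.02,0.0,0.0,0.0,0.0,-1]
end [ 597.9 -134.5  166.8]
```

>>> servo_tool --steps '[0, 0.006, 0, 0, 0, 0, -1, 0, 0, -0.015, 0, 0, 0, -1, 0, 0, -0.02, 0, 0, 0, -1, 0, 0, -0.02, 0, 0, 0, -1, 0, -0.02, 0, 0, 0, 0, -1, 0, -0.02, 0, 0, 0, 0, -1, 0, -0.02, 0, 0, 0, 0, -1, 0, -0.02, 0, 0, 0, 0, -1, 0, -0.02, 0, 0, 0, 0, -1, 0, -0.02, 0, 0, 0, 0, -1, 0, -0.02, 0, 0, 0, 0, -1, 0, -0.02, 0, 0, 0, 0, -1, 0, -0.02, 0, 0, 0, 0, -1, 0, 0, 0, 0, 0, 0, -1, 0, 0, 0, 0, 0, 0, -1]'

```text
clock: 21.9
ee_pos: [598.7, -134.3, 167.9]
tool_rot: [-0.258, 0.022, 0.966, 0.006]
force: [-0.0, 0.9, -0.2]
width: 0.1
grip_force: 0.0
```

```bash
python3 look.py side top;  python3 - <<'E'
from mv import *
plan([(bay(93,110,15),BR,4,-1)])
E
```

```text
TCP face s,y,n [[ 92.9 112.   70.9]] F [-0.   0.9 -0.2] w 0.14450117712229577
side pull 1 42 [101.6  71.6  27. ] [65.4 66.9 18.1] [123.5  78.5  32.8]
side pull -1 44 [100.8 -46.7  27. ] [ 72.7 -48.7  18.2] [122.6 -40.   33.4]
top pull -1 62 [100.  -44.2  31.5] [ 65.5 -49.4  18.8] [124.6 -39.7  35.9]
[0.0,0.0,0.014,0.0,0.0,0.0,-1,0.0,0.0,0.014,0.0,0.0,0.0,-1,0.0,0.001,0.014,0.0,0.0,0.0,-1,0.0,0.0,0.014,0.0,0.1,0.0,-1]
end [ 570.9 -130.9  119.4]
```

>>> servo_tool --steps '[0, 0, 0.014, 0, 0, 0, -1, 0, 0, 0.014, 0, 0, 0, -1, 0, 0, 0.014, 0, 0, 0, -1, 0, 0, 0.014, 0, 0, 0, -1, 0, 0, 0, 0, 0, 0, -1, 0, 0.005, 0, 0, 0, 0, -1, 0, 0.005, 0, 0, 0, 0, -1, 0, 0.005, 0, 0, 0, 0, -1, 0, 0.005, 0, 0, 0, 0, -1, 0, 0.005, 0, 0, 0, 0, -1, 0, 0.005, 0, 0, 0, 0, -1, 0, 0.005, 0, 0, 0, 0, -1, 0, 0.005, 0, 0, 0, 0, -1, 0, 0, 0, 0, 0, 0, -1]'

```text
clock: 23.4
ee_pos: [572.6, -91.8, 119.4]
tool_rot: [-0.258, 0.021, 0.966, 0.006]
force: [0.2, 0.1, 1.0]
width: -0.6
grip_force: 0.1
```

>>> servo_tool --steps '[0, 0.003, 0, 0, 0, 0, -1, 0, 0.002, 0, 0, 0, 0, -1, 0, 0.002, 0, 0, 0, 0, -1, 0, 0.001, 0, 0, 0, 0, -1, 0, 0, 0, 0, 0, 0, -1]'

```text
clock: 23.9
ee_pos: [572.7, -84.6, 119.2]
tool_rot: [-0.258, 0.022, 0.966, 0.006]
force: [0.1, -1.8, 1.0]
width: -0.1
grip_force: 0.9
```

```bash
python3 look.py top
```

```text
TCP face s,y,n [[93.  63.6 14.7]] F [ 0.1 -1.8  1. ] w -0.143746522470722
```

>>> servo_tool --steps '[0, 0.001, 0, 0, 0, 0, -1, 0, 0.001, 0, 0, 0, 0, -1, 0, 0, 0, 0, 0, 0, -1]'

```text
clock: 24.25
ee_pos: [572.8, -84.2, 119.3]
tool_rot: [-0.258, 0.022, 0.966, 0.004]
force: [0.4, -6.1, -0.0]
width: -0.3
grip_force: 2.9
```

>>> servo_tool --steps '[0, 0.001, 0, 0, 0, 0, -1, 0, 0.001, 0, 0, 0, 0, -1, 0, 0, 0, 0, 0, 0, -1]'

```text
clock: 24.55
ee_pos: [572.8, -84.0, 119.4]
tool_rot: [-0.258, 0.023, 0.966, 0.003]
force: [-0.9, -10.0, 0.0]
width: 0.1
grip_force: 5.1
```

```bash
python3 look.py
```

```text
TCP face s,y,n [[93.  63.  14.9]] F [ -0.9 -10.    0. ] w 0.08397757788721015
```

Stop reached. Back off, rise, and move to the left side to see both covers.

>>> servo_tool --steps '[0, -0.01, 0, 0, 0, 0, -1, 0, 0, -0.02, 0, 0, 0, -1, 0, 0, -0.04, 0, 0, 0, -1, 0, 0, -0.04, 0, 0, 0, -1, 0, -0.04, -0.02, 0, 0, 0, -1, 0, -0.04, 0, 0, 0, 0, -1, 0, -0.04, 0, 0, 0, 0, -1, 0, 0, 0, 0, 0, 0, -1, 0, 0, 0, 0, 0, 0, -1]'

```text
clock: 25.45
ee_pos: [626.7, -213.7, 222.7]
tool_rot: [-0.259, 0.022, 0.966, 0.007]
force: [0.1, -0.0, -0.5]
width: -0.0
grip_force: 0.0
```

```bash
python3 look.py side top; python3 - <<'E'
from look import *
a=[bot.get_image(n)["pixels"][v:v+90,u:u+120,::-1] for n,u,v in(("top",255,110),("side",235,120))]
cv2.imwrite("pics/final.png",cv2.resize(np.hstack(a),(800,300),interpolation=cv2.INTER_CUBIC))
E
```

```text
TCP face s,y,n [[ 93.1 190.1 134.1]] F [ 0.1 -0.  -0.5] w -0.017726481979463086
side pull 1 47 [100.7  41.5  27.4] [68.4 38.2 18. ] [124.9  52.4  32.9]
side pull -1 42 [100.8 -46.8  27.7] [ 70.6 -49.1  18.3] [123.9 -38.3  33. ]
top pull 1 33 [86.5 41.6 32.4] [68.5 38.6 27.8] [106.3  46.7  36.7]
top pull -1 62 [ 98.5 -44.   31.3] [ 69.5 -49.3  20.7] [122.5 -39.5  36.7]
TCP face s,y,n [[ 92.9 188.4 134.6]] F [-0.3  0.6 -0.6] w 0.10152489505883747
```

View pics/final.png

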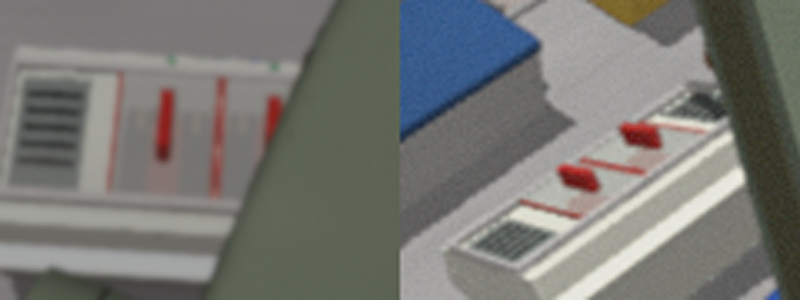

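```bash
python3 -c "
from rig import bot
print(bot.sign_off())"
```

```text
the job is handed in; nothing more can be done
None
```

The battery is flat in the right bay with its terminals at the low front end, both splash covers are pushed to their stops, and the job was handed in at about 26 s of the 72 s limit.

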